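Shut the gas over the empty well of a nitrogen evaporator

ROBOT

A 6-joint arm with a two-finger parallel gripper is mounted at the origin on the work surface. World frame = base frame: x ahead of the robot, y to its left, z up, the work surface at z = 0. Lengths are in m, angles in rad, forces in N, time in s.
With the tool pointing down it reaches from about 0.35 to 0.85 m from the base axis. Payload 8.1 kg.
Tool frame: the origin (TCP) lies at the very end of the fingers, on their centre line; the grasp point (between the pads) lies 19 mm behind it; z points along the fingers, y is the direction in which the jaws open and shut (so a half turn about z gives the same grasp; the last joint's range is limited). The gripper opens to 93 mm and grips with 3 to 60 N. Pads are 15 mm wide; open, the fingers measure 128 mm over their backs; the gripper's body (75 mm by 188 mm) begins 65 mm behind the grasp point.
Start: joints at [1.021, 0.13, 1.488, -0, 1.523, -0.085], TCP at [0.269, 0.536, 0.219] pointing down, gripper open.
Joint ranges: [-2.96, 2.96], [-0.89, 2.26], [0.02, 2.5], [-1.34, 4.48], [0, 2.73], [-2.66, 2.66]. Speed limits (rad/s): [2.39, 2.39, 2.79, 3.14, 3.14, 3.14].

INTERFACE

Orientations are given as a rotation vector (axis times angle).
In Python, from plant import * gives the robot as it stands.
- The arm moves only by the tool apply_moves, never from a script. Its argument "commands" is one flat list of numbers, 7 for each row, row after row: the shift along the world's x, y, z in cm, then the turn, a rotation vector about the world's x, y, z in rad, then the finger opening in cm, from 0 to 9.3. A call has 1 to 8 rows; each row shifts and turns the pose as measured when the row begins; what a row does not reach is not made up. A row lasts 1/8 s, in which the tool goes at most 62.5 mm and 10.7 degrees, less where a joint would pass 70% of its speed; a pose out of reach is approached as far as the arm can. A call with a gripper value outside its range is refused whole. The fingers move at their own pace and stop on an object; "squeeze" is the grip in N (left out, the last holds). Time passes only in rows, so rows that do not move let the fingers close. It gives the time, the measured TCP pose, the force and the opening at its end, in the units of the state.
- read_state(): the state, without advancing time (a new reading comes with each control period).
- read_camera(name): name is "scene" or "side" or "wrist"; returns (picture, depth): 420x560x3 uint8, blue, green, red; 420x560 float32, m along the optical axis (not along the pixel's ray), 0 where there is no reading.
- camera_model(name): a dict with "intrinsics" (3x3 intrinsics, pixels), "dist_coeffs" ([k1, k2, p1, p2, k3] as OpenCV has them; the pictures are not rectified), "R" (3x3) and "t" (3): a world point X has camera coordinates R X + t. Camera axes: x right, y down, z forward; pixel columns grow to the right and rows downward; lengths in m; the calibration is good to about 2 mm. A picture is of the moment at which its call begins: read the wrist's pose just before it. camera_model takes no time and is no camera call; for the wrist camera it gives the pose at the moment of the call.
- close_job(): hands the job in, once; it reports no verdict.
Trained networks look in the newest picture that a camera, given by its name, has taken for a name from the list of things; names that differ only in an ending like _2 or _b are one class to them, and where a whole thing is asked for, a point or a joint stands for the part that bears it (a point fixed in the world has none). Each returns a list of dicts, best first, with "conf" (0 to 1); they miss things now and then, are a little off and sometimes report something else, mostly with a low value. They report only what shows in the picture. A call takes as long as a camera call.
- find_in(query, camera): "point" ([x, y, z] in m, in the coordinates of the camera as it stood for that picture, good to about 4 mm: the middle of the surface that is visible of it).
- cut_out(query, camera): "mask" (420x560 bool, what is visible of it).
- spot_point(query, camera): "point" ([x, y, z] in m, in the coordinates of the camera as it stood for that picture, good to about 4 mm: a listed point, or the origin of a listed thing).
The state is a dict: "t": time; "q": joint angles; "dq": joint speeds; "joint_torque": joint torques, N m; "tool_pos": TCP position; "orientation": TCP orientation; "force": force on the tool from outside, world axes, zero at the start; "wrist_torque": the same for the moment, N m; "opening": finger opening in m.
Only numpy, scipy, OpenCV 4.12 (cv2) and the standard library are available. Lean on these libraries where they do the work, as an engineer would, in place of code of your own. Each camera call takes 0.05 s, during which the arm holds its last target. There are 200 camera calls.

TASK

One of the five wells of the nitrogen evaporator has no vial in it, and gas is blowing to waste there. Turn the needle valve straight above that empty well clockwise until it is fully shut; that is about a whole turn, so let go of the knob and take it again as often as needed. Leave the other valves at their settings, and do not disturb the vials or the things on the bench.

Things in the scene. Friction and masses are not known exactly. Their poses are not given: they have to be found in the camera images.
- evaporator: Nitrogen evaporator, fixed to the bench: white dry-block heater 200 x 360 x 88 mm with five wells in a row; above it on two rods a gas manifold bar, 30 x 312 mm, top 204 mm above the bench, with five upright needle valves in a row. Origin on the bench under its middle, +x to its rear, +y along the row, z up. Valves 1 to 5 at x = 0, y = 112, 56, 0, -56, -112 mm, each straight above its well.
- empty_well (a point): Middle of the mouth of the one well without a vial, 30 mm wide, 112 mm above the bench (its floor at 67 mm): under valve 2, 3 or 4. The axis of the valve to be shut passes upright through this point; a thin gas needle hangs between the two.
- valve1 (a joint): Opening of valve 1 (+112 mm in the row), rad: 0 is fully shut against its stop, growing anticlockwise seen from above, at most 9.4. All five valves are alike and start open by 6.0 to 7.4 rad, about one turn. A knob stays where it is left (0.04 N m of friction) and does not rise or fall as it turns.
- valve2 (a joint): Opening of valve 2 (+56 mm in the row), rad, as for valve 1.
- valve3 (a joint): Opening of valve 3 (+0 mm in the row), rad, as for valve 1.
- valve4 (a joint): Opening of valve 4 (-56 mm in the row), rad, as for valve 1.
- valve5 (a joint): Opening of valve 5 (-112 mm in the row), rad, as for valve 1.
- valve1_mark (a point): Mark on top of valve 1's knob, 9 mm off its axis, on a white line that points to the evaporator's +x when shut. Knob: round ribbed black cylinder, 25 mm across, from 222 to 244 mm above the bench, with 18 mm free below it round a brass bonnet 15 mm across. Knobs are 56 mm apart, centre to centre; nothing near stands higher (rod tops 214 mm, 56 mm beyond the end valves).
- valve2_mark (a point): Mark on top of valve 2's knob, 9 mm off its axis, on a white line that points to the evaporator's +x when shut. Knob as for valve 1.
- valve3_mark (a point): Mark on top of valve 3's knob, 9 mm off its axis, on a white line that points to the evaporator's +x when shut. Knob as for valve 1.
- valve4_mark (a point): Mark on top of valve 4's knob, 9 mm off its axis, on a white line that points to the evaporator's +x when shut. Knob as for valve 1.
- valve5_mark (a point): Mark on top of valve 5's knob, 9 mm off its axis, on a white line that points to the evaporator's +x when shut. Knob as for valve 1.
- vial1_mid (a point): Centre of an open amber glass sample vial, 27.5 mm wide and 95 mm tall, standing loose in the heater block, always in the well under valve 1; its mouth is 162 mm above the bench, under the manifold.
- vial2_mid (a point): Centre of an open amber glass sample vial, 27.5 mm wide and 95 mm tall, standing loose in the heater block, in one of the wells under valves 2 to 4; its mouth is 162 mm above the bench, under the manifold.
- vial3_mid (a point): Centre of an open amber glass sample vial, 27.5 mm wide and 95 mm tall, standing loose in the heater block, in one of the wells under valves 2 to 4; its mouth is 162 mm above the bench, under the manifold.
- vial4_mid (a point): Centre of an open amber glass sample vial, 27.5 mm wide and 95 mm tall, standing loose in the heater block, always in the well under valve 5; its mouth is 162 mm above the bench, under the manifold.
- solvent_mid (a point): Centre of a capped clear glass solvent bottle, 70 mm wide, 135 mm tall, standing loose on the bench beside the +y end of the evaporator. Bystander.
- beadjar_mid (a point): Centre of a small white plastic jar with a cap, 52 mm wide, 70 mm tall, standing loose on the bench beside the +y end of the evaporator. Bystander.
- tipbox_mid (a point): Centre of a blue rack of pipette tips, 85 x 125 x 59 mm, standing loose on the bench beyond the -y end of the evaporator. Bystander.

How it is judged:
At the end, for the whole second after the job is handed in: The valve straight above the empty well is shut (within 0.25 rad, 14 degrees, of its stop) and at rest; every other knob's mark is within 2.5 mm (16 degrees) of where it was; the vials stand within 15 mm and the bottle, jar and tip rack within 30 mm of where they were (((horizontal distance between empty_well and valve2_mark below 0.03 m and value of joint valve2 below 0.25 rad and velocity of joint valve2 between -0.1 and 0.1 rad/s) or (horizontal distance between empty_well and valve3_mark below 0.03 m and value of joint valve3 below 0.25 rad and velocity of joint valve3 between -0.1 and 0.1 rad/s) or (horizontal distance between empty_well and valve4_mark below 0.03 m and value of joint valve4 below 0.25 rad and velocity of joint valve4 between -0.1 and 0.1 rad/s)) and (horizontal distance between empty_well and valve1_mark below 0.03 m or distance of valve1_mark from where it was at the start of the episode below 0.0025 m) and (horizontal distance between empty_well and valve2_mark below 0.03 m or distance of valve2_mark from where it was at the start of the episode below 0.0025 m) and (horizontal distance between empty_well and valve3_mark below 0.03 m or distance of valve3_mark from where it was at the start of the episode below 0.0025 m) and (horizontal distance between empty_well and valve4_mark below 0.03 m or distance of valve4_mark from where it was at the start of the episode below 0.0025 m) and (horizontal distance between empty_well and valve5_mark below 0.03 m or distance of valve5_mark from where it was at the start of the episode below 0.0025 m) and distance of each of vial1_mid, vial2_mid, vial3_mid, vial4_mid from where it was at the start of the episode below 0.015 m and distance of each of solvent_mid, tipbox_mid, beadjar_mid from where it was at the start of the episode below 0.03 m); the robot touches nothing.
It fails at once if another valve is turned by more than 16 degrees (its mark moves 2.5 mm) ((horizontal distance between empty_well and valve1_mark above 0.03 m and distance of valve1_mark from where it was at the start of the episode above 0.0025 m) or (horizontal distance between empty_well and valve2_mark above 0.03 m and distance of valve2_mark from where it was at the start of the episode above 0.0025 m) or (horizontal distance between empty_well and valve3_mark above 0.03 m and distance of valve3_mark from where it was at the start of the episode above 0.0025 m) or (horizontal distance between empty_well and valve4_mark above 0.03 m and distance of valve4_mark from where it was at the start of the episode above 0.0025 m) or (horizontal distance between empty_well and valve5_mark above 0.03 m and distance of valve5_mark from where it was at the start of the episode above 0.0025 m)).
It fails at once if a vial is shifted by more than 15 mm, or the bottle, jar or tip rack by more than 30 mm (distance of any of vial1_mid, vial2_mid, vial3_mid, vial4_mid from where it was at the start of the episode above 0.015 m or distance of any of solvent_mid, tipbox_mid, beadjar_mid from where it was at the start of the episode above 0.03 m).
It also fails if it takes over 64 s, if anything falls off the work surface, if the arm or the gripper's body presses on something with over 40 N, if the wrist force passes 120 N, or if a joint passes its speed limit or range.

## Working session

There is one attempt and no reset: what is moved stays moved. The work goes in short steps, Python scripts to look and compute and a tool call to move; the robot and the scene stay as the last step left them, time stands still between calls to the robot, and variables do not carry over. Pictures are saved under pics/ and viewed, about 8 in all and at most 12, crops included, and the job is handed in when it is done.

Besides the shell and the picture viewer there is one more tool, called after "Request:" by a JSON object that holds its "op" and its "data", one argument or row to a line. apply_moves: Moves the arm, as the interface text tells. Its arguments: {"type":"object","properties":{"commands":{"type":"array"},"squeeze":{"type":"number"}},"required":["commands"]}

```bash
mkdir -p pics; ls
cat > h.py <<'E'
from plant import *
import numpy as np, cv2
def towc(name,p):
    m=camera_model(name); return np.array(m["R"]).T@(np.array(p)-np.array(m["t"]).ravel())
def proj(name,X):
    m=camera_model(name); r,_=cv2.Rodrigues(np.array(m["R"]))
    return cv2.projectPoints(np.array(X,float).reshape(-1,1,3),r,np.array(m["t"],float).ravel(),np.array(m["intrinsics"]),np.array(m["dist_coeffs"]))[0].reshape(-1,2)
def ray_at(name,px,z):
    m=camera_model(name); R=np.array(m["R"]);t=np.array(m["t"]).ravel()
    u=cv2.undistortPoints(np.array(px,float).reshape(-1,1,2),np.array(m["intrinsics"]),np.array(m["dist_coeffs"])).reshape(-1,2)
    d=np.c_[u,np.ones(len(u))]@R; c=-R.T@t
    return c+d*((z-c[2])/d[:,2])[:,None]
E
python3 - <<'E'
from h import *
s=read_state(); print(s)
ims=[]
for n in ["scene","side","wrist"]:
    im,d=read_camera(n); cv2.imwrite(f"pics/{n}0.png",im)
    m=camera_model(n); print(n,"cam at",-np.array(m["R"]).T@np.array(m["t"]).ravel())
    for q in ["evaporator","empty_well","valve1_mark","valve2_mark","valve3_mark","valve4_mark","valve5_mark"]:
        for r in spot_point(q,n)[:2]: print(q,round(r["conf"],2),np.round(towc(n,r["point"]),3),proj(n,towc(n,r["point"])).round(0))
E
```

```text
pics
{'t': 0.0, 'q': array([ 1.02063247e+00,  1.31162265e-01,  1.48926176e+00,  1.46362955e-05,
        1.52300156e+00, -8.54345695e-02]), 'dq': array([ 0.0014002 , -0.00183772,  0.00136506,  0.00083866,  0.00053349,
        0.00041868]), 'joint_torque': array([ 2.46039199e-04, -5.59853339e+01, -4.91746008e+01,  7.66873872e-02,
        3.57528264e-02, -1.77279449e-04]), 'tool_pos': array([0.26860581, 0.53588587, 0.21759641]), 'orientation': array([-7.23309345e-01, -3.05658878e+00,  2.72730126e-03]), 'force': array([-1.04354551, -0.11329388,  0.26573099]), 'wrist_torque': array([-0.00083221, -0.006027  , -0.02269107]), 'opening': 0.09315644034088712}
scene cam at [1.21617295 0.02064256 0.69224111]
evaporator 0.96 [ 0.525 -0.007  0.003] [[272. 276.]]
valve1_mark 0.65 [0.548 0.108 0.244] [[327. 201.]]
valve1_mark 0.27 [0.534 0.048 0.109] [[295. 246.]]
valve2_mark 0.67 [0.543 0.046 0.243] [[296. 200.]]
valve4_mark 0.56 [ 0.524 -0.061  0.242] [[246. 195.]]
valve5_mark 0.61 [ 0.527 -0.115  0.244] [[221. 194.]]
valve5_mark 0.32 [0.535 0.001 0.244] [[275. 197.]]
side cam at [-0.13206252 -0.62682805  0.65105288]
evaporator 0.81 [ 0.524 -0.006  0.   ] [[295. 269.]]
empty_well 0.41 [0.574 0.237 0.068] [[243. 206.]]
valve1_mark 0.63 [0.548 0.112 0.243] [[265. 161.]]
valve2_mark 0.45 [0.537 0.046 0.246] [[282. 168.]]
valve3_mark 0.57 [ 0.532 -0.003  0.247] [[296. 174.]]
valve4_mark 0.56 [ 0.534 -0.06   0.247] [[317. 181.]]
valve5_mark 0.54 [ 0.519 -0.116  0.242] [[333. 194.]]
wrist cam at [0.19887081 0.57196536 0.38511123]
```

Run:
```python
import cv2,numpy as np
a=cv2.imread("pics/scene0.png")[170:320,190:360]; b=cv2.imread("pics/side0.png")[140:300,220:370]
a=cv2.resize(a,(400,353),interpolation=3);b=cv2.resize(b,(400,427),interpolation=3)
o=np.zeros((427,800,3),np.uint8);o[:353,:400]=a;o[:,400:]=b
cv2.imwrite("pics/c0.png",o)
```

```text
(no output)
```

View pics/c0.png

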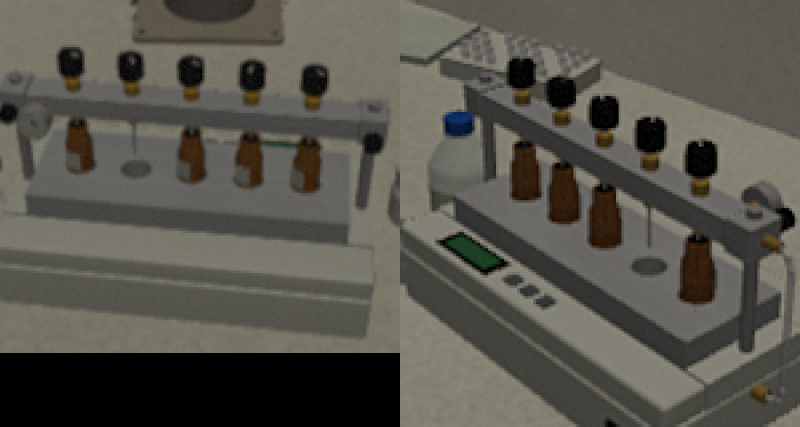

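View pics/scene0.png

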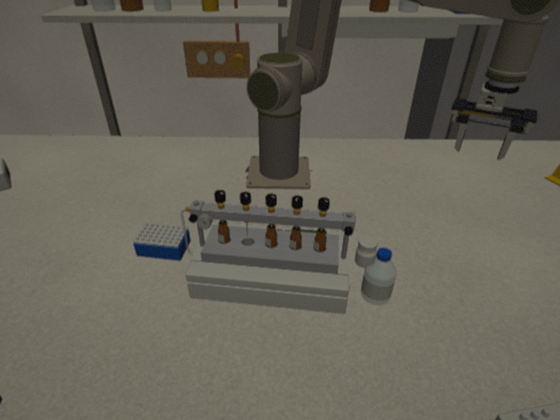

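The images show the empty well, with its bare needle, second from the left in the scene view and second from the near end in the side view. Both put it at the −y side, y ≈ −0.06, so valve 4. I'll lift and travel above it, turning the wrist back so there is room for a clockwise stroke.

Request:
{"op": "apply_moves", "data": {
  "commands": [0,0,6,0,0,0,4.2,0,0,6,0,0,0.12,4.2,0,0,6,0,0,0.12,4.2,2.4,-5.5,0,0,0,0.12,4.2,2.4,-5.5,0,0,0,0.12,4.2,2.4,-5.5,0,0,0,0.12,4.2,2.4,-5.5,0,0,0,0.12,4.2,2.4,-5.5,0,0,0,0.12,4.2],
  "squeeze": 25
}}

```text
t: 2.2
tool_pos: [0.389, 0.2556, 0.4033]
orientation: [-0.637, 3.068, -0.003]
force: [1.4, -1.0, -0.2]
opening: 0.0421
```

Request:
{"op": "apply_moves", "data": {
  "commands": [2.4,-5.5,0,0,0,0.12,4.2,2.4,-5.5,0,0,0,0.12,4.2,2.4,-5.5,0,0,0,0.12,4.2,2.4,-5.5,0,0,0,0.12,4.2,0,0,0,0,0,0,4.2]
}}

```text
t: 2.82
tool_pos: [0.4873, 0.0241, 0.4037]
orientation: [-1.366, 2.817, -0.0]
force: [0.7, 1.1, 0.2]
opening: 0.0424
```

Run:
```python
from h import *
s=read_state(); print(s["q"],s["tool_pos"])
im,d=read_camera("wrist"); cv2.imwrite("pics/w1.png",im); np.save("d1",d)
for q in ["valve1_mark","valve3_mark","valve4_mark","valve5_mark","evaporator"]:
    for r in spot_point(q,"wrist")[:3]: print(q,round(r["conf"],2),np.round(towc("wrist",r["point"]),3))
print(proj("wrist",[[.53,-.062,.244],[.53,-.005,.244]]))
```

```text
[-0.0597263  -0.18082171  1.46027908  0.00532142  1.85259551 -2.53169416] [0.48730116 0.02408492 0.40369906]
valve1_mark 0.9 [0.542 0.114 0.244]
valve1_mark 0.6 [0.541 0.111 0.114]
valve1_mark 0.48 [0.537 0.047 0.241]
valve3_mark 0.88 [0.531 0.005 0.249]
valve4_mark 0.93 [ 0.535 -0.053  0.248]
valve5_mark 0.62 [ 0.518 -0.103  0.247]
valve5_mark 0.6 [0.541 0.112 0.113]
evaporator 0.97 [ 0.523 -0.006  0.001]
[[202.50295172 149.43421586]
 [236.58168369 189.56094863]]
```

View pics/w1.png

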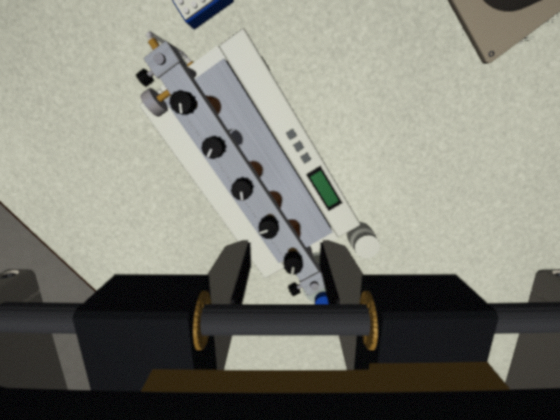

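The wrist view shows all five knobs: valve 5 at (182,102), 4 at (213,147), 3 at (242,188), 2 at (268,226), 1 at (292,261). The empty well is dark grey at (236,137), beside valve 4. Next I'll fit the row from the depth image.

```bash
cat >> h.py <<'E'
def cloud(name,d):
    m=camera_model(name); R=np.array(m["R"]);t=np.array(m["t"]).ravel()
    v,u=np.mgrid[0:420,0:560]; p=np.c_[u.ravel(),v.ravel()].astype(float)
    un=cv2.undistortPoints(p.reshape(-1,1,2),np.array(m["intrinsics"]),np.array(m["dist_coeffs"])).reshape(-1,2)
    P=np.c_[un,np.ones(len(un))]*d.reshape(-1,1)
    return ((P-t)@R).reshape(420,560,3)
def knobs(im,d,name="wrist",guess=None):
    C=cloud(name,d); M=((C[...,2]>.234)&(C[...,2]<.256)&(d>0)&(abs(C[...,0]-.53)<.06)&(abs(C[...,1])<.16)).astype(np.uint8)
    n,l,st,ce=cv2.connectedComponentsWithStats(M); out=[]
    for i in range(1,n):
        if st[i,4]<80: continue
        k=l==i; hull=cv2.convexHull(np.argwhere(k)[:,::-1].astype(np.float32))
        (c,r)=cv2.minEnclosingCircle(hull)
        w=ray_at(name,[ce[i],c],.244)
        br=im.max(2).astype(float)*k; ww=np.clip(br-90,0,None); yy,xx=np.nonzero(ww)
        a=None
        if len(xx)>2:
            mp=np.average(np.c_[xx,yy],axis=0,weights=ww[yy,xx]); mw=ray_at(name,[mp],.244)[0]-w[0]; a=(np.degrees(np.arctan2(mw[1],mw[0])).round(0),(np.hypot(*mw[:2])*1e3).round(1),len(xx))
        out.append((st[i,4],ce[i].round(0),w[:,:2].round(4),np.median(C[k][:,2]).round(4),a))
    return sorted(out,key=lambda o:o[2][0,1])
E
python3 - <<'E'
from h import *
im=cv2.imread("pics/w1.png");d=np.load("d1.npy")
for o in knobs(im,d): print(*o)
E
```

```text
504 [181. 102.] [[ 0.5143 -0.1119]
 [ 0.5142 -0.1117]] 0.2451 (np.float64(17.0), np.float64(5.9), 64)
419 [213. 147.] [[ 0.5193 -0.0571]
 [ 0.5191 -0.057 ]] 0.2452 (np.float64(11.0), np.float64(7.2), 44)
360 [241. 189.] [[ 0.5252 -0.0023]
 [ 0.5254 -0.002 ]] 0.2451 (np.float64(46.0), np.float64(8.3), 30)
356 [268. 228.] [[0.5312 0.0524]
 [0.5309 0.0524]] 0.2453 (np.float64(-4.0), np.float64(8.5), 43)
339 [292. 264.] [[0.5369 0.1074]
 [0.5365 0.1074]] 0.2453 (np.float64(31.0), np.float64(9.9), 38)
```

Request:
{"op": "apply_moves", "data": {
  "commands": [1.6,-4.1,0,0,0,0,4.2,1.6,-4.1,0,0,0,0,4.2,0,0,-5,0,0,0,4.2,0,0,-5,0,0,0,4.2,0,0,0,0,0,0,4.2]
}}

```text
t: 3.75
tool_pos: [0.5204, -0.0401, 0.305]
orientation: [-1.369, 2.812, -0.009]
force: [-0.9, 0.8, 0.3]
opening: 0.0418
```

```bash
cat > look.py <<'E'
from h import *
import sys
s=read_state(); print(s["t"],s["q"][[0,5]],s["tool_pos"],s["orientation"])
im,d=read_camera("wrist"); cv2.imwrite(f"pics/{sys.argv[1]}.png",im); np.save("d1",d)
for o in knobs(im,d): print(*o)
print(proj("wrist",[s["tool_pos"]]))
E
python3 look.py w2
```

```text
3.75 [-0.17810627 -2.65468495] [ 0.5203606  -0.04014815  0.30496181] [-1.36883276  2.81151527 -0.00904752]
873 [228. 136.] [[ 0.516  -0.1188]
 [ 0.5157 -0.1188]] 0.2476 (np.float64(38.0), np.float64(6.0), 86)
768 [267. 196.] [[ 0.5225 -0.0641]
 [ 0.5223 -0.0642]] 0.2475 (np.float64(19.0), np.float64(7.8), 80)
722 [303. 250.] [[ 0.5282 -0.0091]
 [ 0.528  -0.0093]] 0.2474 (np.float64(54.0), np.float64(9.8), 57)
[[286.97555932 249.2047225 ]]
```

View pics/w2.png

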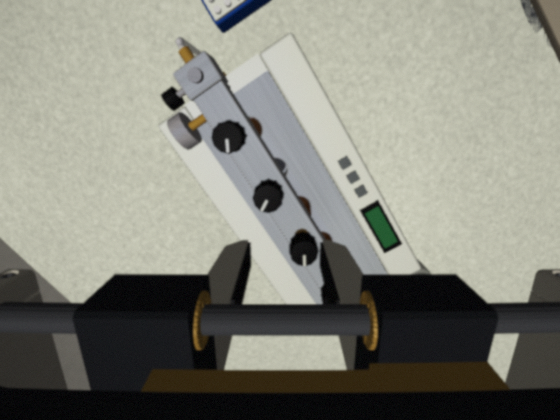

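The last joint ran into its limit (q6 = −2.655), so the move stopped short. I'll back it off, finish the shift and remeasure with the arm settled.

Request:
{"op": "apply_moves", "data": {
  "commands": [0,0,0,0,0,-0.15,4.2,0,-1,0,0,0,-0.1,4.2,0,-1,0,0,0,0,4.2,0,0,0,0,0,0,4.2,0,0,0,0,0,0,4.2]
}}

```text
t: 4.42
tool_pos: [0.526, -0.0587, 0.3223]
orientation: [-1.005, 2.942, -0.03]
force: [0.5, -0.1, 0.4]
opening: 0.0422
```

```bash
python3 look.py w3
python3 - <<'E'
from h import *
for n in ["scene","side"]:
    im,d=read_camera(n)
    C=cloud(n,d); print(n)
    for q in ["valve3","valve4","valve5"]:
        for r in cut_out(q,n)[:1]:
            k=r["mask"]&(d>0)&(C[...,2]>.236); print(q,round(r["conf"],2),k.sum(),np.median(C[k],0).round(4) if k.any() else "",(C[k][:,:2].min(0)+C[k][:,:2].max(0)).round(4)/2 if k.any() else "")
E
```

```text
4.425 [-0.20791539 -2.43682671] [ 0.52599798 -0.05869034  0.3222616 ] [-1.00467426  2.94226042 -0.03021042]
679 [239. 158.] [[ 0.5137 -0.1185]
 [ 0.5134 -0.1182]] 0.2441 (np.float64(41.0), np.float64(6.9), 58)
633 [287. 202.] [[ 0.5199 -0.0643]
 [ 0.5197 -0.0646]] 0.2442 (np.float64(20.0), np.float64(7.9), 59)
257 [331. 237.] [[ 0.521  -0.0138]
 [ 0.5254 -0.0106]] 0.2432 (np.float64(-10.0), np.float64(15.1), 4)
82 [372. 271.] [[0.5238 0.0373]
 [0.5241 0.0385]] 0.2382 None
[[284.86775817 252.63654512]]
scene
valve3 0.71 79 [ 0.5214 -0.1191  0.2422] [ 0.5195 -0.1194]
valve4 0.71 79 [ 0.5214 -0.1191  0.2422] [ 0.5195 -0.1194]
valve5 0.71 79 [ 0.5214 -0.1191  0.2422] [ 0.5195 -0.1194]
side
valve3 0.64 73 [ 0.5084 -0.1243  0.2424] [ 0.5108  -0.12195]
valve4 0.64 73 [ 0.5084 -0.1243  0.2424] [ 0.5108  -0.12195]
valve5 0.64 73 [ 0.5084 -0.1243  0.2424] [ 0.5108  -0.12195]
```

```bash
cat > st.py <<'E'
from h import *
from scipy.spatial.transform import Rotation as Ro
s=read_state(); R=Ro.from_rotvec(s["orientation"]).as_matrix(); z=R[:,2]
print("t",s["t"],"q6",s["q"][5],"q1",s["q"][0],"pos",s["tool_pos"].round(4),"untilt",np.cross(z,[0,0,-1]).round(4),"jaw",np.degrees(np.arctan2(R[1,1],R[0,1])).round(1),"F",s["force"].round(1),"T",s["wrist_torque"].round(2),"open",round(s["opening"],4))
E
python3 st.py
```

```text
t 4.875 q6 -2.435771922363883 q1 -0.2081077440273668 pos [ 0.5255 -0.0588  0.3208] untilt [0.0077 0.0349 0.    ] jaw 127.6 F [0.5 0.3 0.2] T [ 0.06  0.04 -0.01] open 0.0418
```

Request:
{"op": "apply_moves", "data": {
  "commands": [-0.5,-0.5,0,0.008,0.035,0,4.2,0,0,0,0,0,0.1,4.2,0,0,-2.5,0,0,0,4.2,0,0,0,0,0,0,4.2]
}}

```text
t: 5.38
tool_pos: [0.5195, -0.065, 0.2952]
orientation: [1.163, -2.912, -0.006]
force: [-0.4, -0.5, 0.4]
opening: 0.0422
```

```bash
python3 st.py; python3 look.py w4
```

```text
t 5.375 q6 -2.5528973657631377 q1 -0.22220799237724329 pos [ 0.5195 -0.065   0.2952] untilt [-0.0014 -0.0069 -0.    ] jaw 133.5 F [-0.4 -0.5  0.4] T [ 0.1   0.01 -0.01] open 0.0422
5.375 [-0.22220799 -2.55289737] [ 0.51949603 -0.06495021  0.29523224] [ 1.16290662 -2.9120595  -0.00604667]
840 [237. 172.] [[ 0.5152 -0.119 ]
 [ 0.5148 -0.1187]] 0.2461 (np.float64(44.0), np.float64(7.5), 68)
790 [284. 225.] [[ 0.5213 -0.0645]
 [ 0.5211 -0.0646]] 0.246 (np.float64(23.0), np.float64(8.3), 71)
168 [317. 275.] [[ 0.534  -0.0147]
 [ 0.5316 -0.0135]] 0.2457 (np.float64(25.0), np.float64(5.2), 11)
[[285.88425983 250.62381252]]
```

View pics/w4.png

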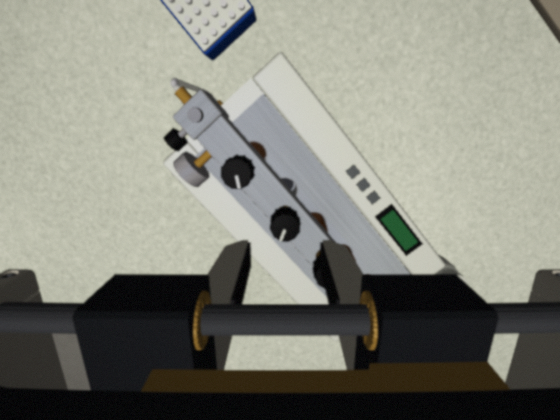

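Request:
{"op": "apply_moves", "data": {
  "commands": [0.15,0,-4,0,-0.007,0,4.2,0,0,-2.5,0,0,0,4.2,0,0,0,0,0,0,4.2]
}}

```text
t: 5.8
tool_pos: [0.5234, -0.066, 0.2352]
orientation: [-1.162, 2.912, -0.005]
force: [0.5, -0.5, 0.0]
opening: 0.0418
```

```bash
python3 st.py
```

```text
t 5.8 q6 -2.55352861137694 q1 -0.2235632145051448 pos [ 0.5234 -0.066   0.2352] untilt [0.0003 0.0072 0.    ] jaw 133.5 F [ 0.5 -0.5  0. ] T [0.05 0.   0.01] open 0.0418
```

Request:
{"op": "apply_moves", "data": {
  "commands": [-0.2,0.15,-1.8,0,0.004,0,4.2,0,0,0,0,0,0,4.2]
}}

```text
t: 6.05
tool_pos: [0.5224, -0.0647, 0.219]
orientation: [-1.162, 2.913, -0.005]
force: [0.1, -0.0, 0.6]
opening: 0.0422
```

```bash
python3 st.py
```

```text
t 6.05 q6 -2.550740724373648 q1 -0.22095751577613393 pos [ 0.5224 -0.0647  0.219 ] untilt [0.0009 0.0057 0.    ] jaw 133.5 F [ 0.1 -0.   0.6] T [0.12 0.   0.02] open 0.0422
```

Now close gently and watch the forces.

Request:
{"op": "apply_moves", "data": {
  "commands": [-0.1,0,-0.1,0,0.003,0,2.8,0,0,0,0,0,0,2.0,0,0,0,0,0,0,2.0,0,0,0,0,0,0,2.0],
  "squeeze": 15
}}

```text
t: 6.55
tool_pos: [0.5207, -0.0634, 0.2194]
orientation: [-1.165, 2.916, 0.001]
force: [2.2, -1.7, -3.2]
opening: 0.0237
```

```bash
python3 st.py
```

```text
t 6.55 q6 -2.5507045709819995 q1 -0.21991543944583347 pos [ 0.5207 -0.0634  0.2194] untilt [-0.001   0.0012  0.    ] jaw 133.5 F [ 2.2 -1.7 -3.2] T [-0.29 -0.27 -0.05] open 0.0237
```

Request:
{"op": "apply_moves", "data": {
  "commands": [0,0,0,0,0,-0.15,2,0,0,0,0,0,-0.15,2,0,0,0,0,0,-0.15,2,0,0,0,0,0,-0.15,2]
}}

```text
t: 7.05
tool_pos: [0.5207, -0.0633, 0.2194]
orientation: [-0.223, 3.132, 0.001]
force: [-0.1, 0.4, -2.1]
opening: 0.0239
```

```bash
python3 st.py
```

```text
t 7.05 q6 -1.932522676175442 q1 -0.2192733996690979 pos [ 0.5207 -0.0633  0.2194] untilt [-0.0005  0.0013  0.    ] jaw 98.2 F [-0.1  0.4 -2.1] T [0.21 0.09 0.01] open 0.0239
```

Request:
{"op": "apply_moves", "data": {
  "commands": [0,0,0,0,0,-0.17,2,0,0,0,0,0,-0.17,2,0,0,0,0,0,-0.17,2,0,0,0,0,0,-0.17,2,0,0,0,0,0,-0.17,2,0,0,0,0,0,-0.17,2,0,0,0,0,0,-0.17,2,0,0,0,0,0,-0.17,2]
}}

```text
t: 8.05
tool_pos: [0.5209, -0.0628, 0.2194]
orientation: [1.854, 2.534, 0.001]
force: [0.4, 1.4, -1.6]
opening: 0.0233
```

```bash
python3 st.py
```

```text
t 8.05 q6 -0.5254232590102025 q1 -0.2175921206110094 pos [ 0.5209 -0.0628  0.2194] untilt [0.0006 0.0016 0.    ] jaw 17.6 F [ 0.4  1.4 -1.6] T [0.13 0.04 0.01] open 0.0233
```

Request:
{"op": "apply_moves", "data": {
  "commands": [0,0,0,0,0,-0.17,2,0,0,0,0,0,-0.17,2,0,0,0,0,0,-0.17,2,0,0,0,0,0,-0.17,2,0,0,0,0,0,-0.17,2,0,0,0,0,0,-0.17,2,0,0,0,0,0,-0.17,2,0,0,0,0,0,-0.17,2]
}}

```text
t: 9.05
tool_pos: [0.5215, -0.0631, 0.2194]
orientation: [3.052, 0.735, -0.001]
force: [-1.0, 0.6, -2.0]
opening: 0.0236
```

```bash
python3 st.py
```

```text
t 9.05 q6 0.8820614392847316 q1 -0.2163953371225316 pos [ 0.5215 -0.0631  0.2194] untilt [0.0023 0.0001 0.    ] jaw -62.9 F [-1.   0.6 -2. ] T [0.07 0.17 0.04] open 0.0236
```

Request:
{"op": "apply_moves", "data": {
  "commands": [0,0,0,0,0,-0.17,2,0,0,0,0,0,-0.17,2,0,0,0,0,0,-0.17,2,0,0,0,0,0,-0.17,2,0,0,0,0,0,-0.17,2,0,0,0,0,0,-0.17,2,0,0,0,0,0,-0.17,2,0,0,0,0,0,-0.17,2]
}}

```text
t: 10.05
tool_pos: [0.5213, -0.0636, 0.2194]
orientation: [2.803, -1.414, -0.004]
force: [-1.6, 0.8, -1.3]
opening: 0.0237
```

```bash
python3 st.py
```

```text
t 10.05 q6 2.2868848442563405 q1 -0.218105133442329 pos [ 0.5213 -0.0636  0.2194] untilt [ 0.0005 -0.0032  0.    ] jaw -143.5 F [-1.6  0.8 -1.3] T [0.23 0.28 0.02] open 0.0237
```

Turned 277° so far, with the knob following. Now I'll release, lift and turn back about 2.2 rad.

Request:
{"op": "apply_moves", "data": {
  "commands": [0,0,0,0,0,0,4.2,0,0,0,0,0,0,4.2,0,0,3,0,0,0,4.2,0,0,4,0,0,0,4.2,0,0,0,0,0,0.17,4.2,0,0,0,0,0,0.17,4.2,0,0,0,0,0,0.17,4.2,0,0,0,0,0,0.17,4.2]
}}

```text
t: 11.05
tool_pos: [0.5229, -0.0644, 0.2946]
orientation: [3.122, -0.328, 0.008]
force: [0.3, 0.2, -1.1]
opening: 0.0421
```

Request:
{"op": "apply_moves", "data": {
  "commands": [0,0,0,0,0,0.17,4.2,0,0,0,0,0,0.17,4.2,0,0,0,0,0,0.17,4.2,0,0,0,0,0,0.17,4.2,0,0,0,0,0,0.17,4.2,0,0,0,0,0,0.17,4.2,0,0,0,0,0,0.17,4.2,0,0,0,0,0,0.17,4.2]
}}

```text
t: 12.05
tool_pos: [0.5246, -0.0652, 0.2975]
orientation: [2.571, 1.804, 0.018]
force: [-0.7, 0.1, -0.4]
opening: 0.0424
```

Request:
{"op": "apply_moves", "data": {
  "commands": [0,0,0,0,0,0.17,4.2,0,0,0,0,0,0,4.2,0,0,0,0,0,0,4.2]
}}

```text
t: 12.42
tool_pos: [0.5251, -0.0654, 0.2984]
orientation: [2.399, 2.025, 0.019]
force: [-0.2, -0.1, -0.7]
opening: 0.0422
```

```bash
python3 st.py; python3 look.py w5; python3 -c "
import cv2;a=cv2.imread('pics/w5.png')[100:300,150:420];cv2.imwrite('pics/w5c.png',cv2.resize(a,None,fx=2.5,fy=2.5))"
```

```text
t 12.425 q6 -0.05785657939001516 q1 -0.22737308044494348 pos [ 0.5251 -0.0654  0.2984] untilt [-0.0068  0.0105  0.    ] jaw -9.7 F [-0.2 -0.1 -0.7] T [-0.03  0.04 -0.02] open 0.0422
12.425 [-0.22737308 -0.05785658] [ 0.52506139 -0.06544767  0.29839238] [2.39949706 2.02534027 0.01944303]
700 [283. 282.] [[ 0.5154 -0.1152]
 [ 0.5152 -0.115 ]] 0.244 (np.float64(19.0), np.float64(2.6), 52)
757 [278. 220.] [[ 0.5212 -0.0608]
 [ 0.5213 -0.0607]] 0.2442 (np.float64(131.0), np.float64(4.1), 64)
832 [273. 149.] [[ 0.5271 -0.0065]
 [ 0.5272 -0.0064]] 0.2443 (np.float64(59.0), np.float64(4.9), 90)
1036 [268.  68.] [[0.5332 0.0481]
 [0.5339 0.048 ]] 0.2443 (np.float64(-3.0), np.float64(5.4), 94)
[[284.80300095 253.79520632]]
```

View pics/w5c.png

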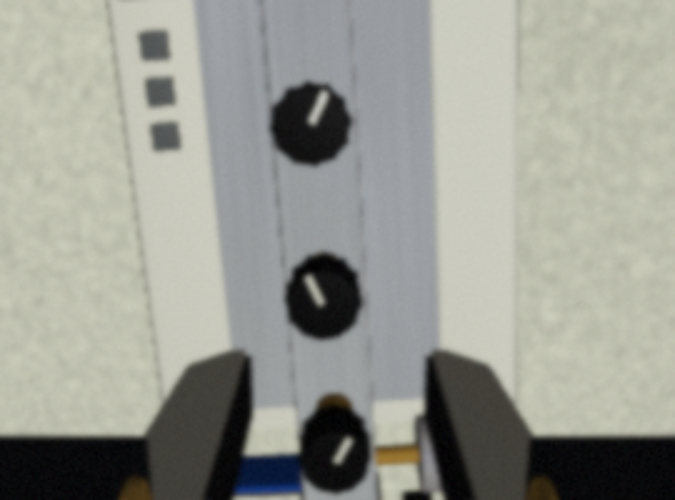

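Knob 4's white line is now about 112° from shut, so about 1.95 rad remains, which agrees with the count. I'll recentre, regrasp and finish the turn.

Request:
{"op": "apply_moves", "data": {
  "commands": [-0.35,0.2,-1,-0.007,0.01,0,4.2,0,0,-3.5,0,0,0,4.2,0,0,0,0,0,0,4.2]
}}

```text
t: 12.85
tool_pos: [0.5208, -0.0631, 0.2514]
orientation: [2.404, 2.023, -0.002]
force: [0.2, 0.6, 0.5]
opening: 0.0421
```

```bash
python3 st.py
```

```text
t 12.85 q6 -0.0456121525090375 q1 -0.2173797657130428 pos [ 0.5208 -0.0631  0.2514] untilt [ 0.0011 -0.0012  0.    ] jaw -9.8 F [0.2 0.6 0.5] T [-0.06  0.06 -0.  ] open 0.0421
```

Request:
{"op": "apply_moves", "data": {
  "commands": [0,0,-3.2,0,0,0,4.2,0,0,0,0,0,0,4.2,0,0,0,0,0,0,2.8,0,0,0,0,0,0,2,0,0,0,0,0,0,2,0,0,0,0,0,0,2]
}}

```text
t: 13.6
tool_pos: [0.5211, -0.063, 0.2247]
orientation: [2.404, 2.02, -0.002]
force: [3.3, -0.4, -7.7]
opening: 0.0234
```

```bash
python3 st.py
```

```text
t 13.6 q6 -0.04341021486446058 q1 -0.2165310339903578 pos [ 0.5211 -0.063   0.2247] untilt [0.0021 0.0002 0.    ] jaw -9.9 F [ 3.3 -0.4 -7.7] T [-0.16 -0.61  0.03] open 0.0234
```

Request:
{"op": "apply_moves", "data": {
  "commands": [0,0,0,0,0,-0.17,2,0,0,0,0,0,-0.17,2,0,0,0,0,0,-0.17,2,0,0,0,0,0,-0.17,2,0,0,0,0,0,-0.17,2,0,0,0,0,0,-0.17,2,0,0,0,0,0,-0.17,2,0,0,0,0,0,-0.17,2]
}}

```text
t: 14.6
tool_pos: [0.5213, -0.0632, 0.2247]
orientation: [3.141, -0.009, -0.004]
force: [0.1, -0.4, -6.1]
opening: 0.0235
```

```bash
python3 st.py
```

```text
t 14.6 q6 1.359034209044887 q1 -0.2176836214845203 pos [ 0.5213 -0.0632  0.2247] untilt [ 0.0004 -0.0028  0.    ] jaw -90.3 F [ 0.1 -0.4 -6.1] T [-0.1   0.18  0.  ] open 0.0235
```

Request:
{"op": "apply_moves", "data": {
  "commands": [0,0,0,0,0,-0.12,2,0,0,0,0,0,-0.12,2,0,0,0,0,0,-0.12,2]
}}

```text
t: 14.98
tool_pos: [0.5213, -0.0633, 0.2247]
orientation: [-3.085, 0.592, 0.005]
force: [0.2, 0.3, -6.2]
opening: 0.0238
```

```bash
python3 st.py
```

```text
t 14.975 q6 1.7314524477944253 q1 -0.2185187810419195 pos [ 0.5213 -0.0633  0.2247] untilt [-0.0007 -0.0033 -0.    ] jaw -111.7 F [ 0.2  0.3 -6.2] T [-0.01  0.2   0.02] open 0.0238
```

Request:
{"op": "apply_moves", "data": {
  "commands": [0,0,0,0,0,-0.08,2,0,0,0,0,0,-0.08,2]
}}

```text
t: 15.22
tool_pos: [0.5213, -0.0634, 0.2247]
orientation: [-3.025, 0.846, 0.006]
force: [-0.7, -0.4, -6.1]
opening: 0.0237
```

```bash
python3 st.py
```

```text
t 15.225 q6 1.8971817004008376 q1 -0.21898894862413198 pos [ 0.5213 -0.0634  0.2247] untilt [-0.0013 -0.0035 -0.    ] jaw -121.2 F [-0.7 -0.4 -6.1] T [0.04 0.17 0.06] open 0.0237
```

Request:
{"op": "apply_moves", "data": {
  "commands": [0,0,0,0,0,-0.08,2,0,0,0,0,0,-0.08,2]
}}

```text
t: 15.48
tool_pos: [0.5214, -0.0635, 0.225]
orientation: [-2.945, 1.093, 0.006]
force: [-0.3, -0.6, -4.8]
opening: 0.0238
```

```bash
python3 st.py
```

```text
t 15.475 q6 2.061824806249841 q1 -0.21940513615724452 pos [ 0.5214 -0.0635  0.225 ] untilt [-0.0016 -0.0033 -0.    ] jaw -130.7 F [-0.3 -0.6 -4.8] T [0.13 0.39 0.28] open 0.0238
```

The torque about z jumped from 0.06 to 0.28 N·m after 2.1 rad, so the stop is reached. I'll release, lift and check.

Request:
{"op": "apply_moves", "data": {
  "commands": [0,0,0,0,0,0,4.2,0,0,0,0,0,0,4.2,0,0,3,0,0,0,4.2,0,0,5,0,0,0,4.2,0,0,2,0,0,0.17,4.2,0,0,0,0,0,0.17,4.2,0,0,0,0,0,0.17,4.2,0,0,0,0,0,0.17,4.2]
}}

```text
t: 16.48
tool_pos: [0.5241, -0.064, 0.3352]
orientation: [3.141, 0.001, 0.014]
force: [-0.4, 0.2, -0.5]
opening: 0.0418
```

Request:
{"op": "apply_moves", "data": {
  "commands": [0,0,0,0,0,0.17,4.2,0,0,0,0,0,0.17,4.2,0,0,0,0,0,0.17,4.2,0,0,0,0,0,0.17,4.2,0,0,0,0,0,0.17,4.2,0,0,0,0,0,0.17,4.2,0,0,0,0,0,0.17,4.2,0,0,0,0,0,0.17,4.2]
}}

```text
t: 17.48
tool_pos: [0.5267, -0.0645, 0.3422]
orientation: [-2.381, -2.045, -0.028]
force: [-0.6, 0.5, 0.0]
opening: 0.0417
```

Request:
{"op": "apply_moves", "data": {
  "commands": [0,0,0,0,0,0,4.2,0,0,0,0,0,0,4.2]
}}

```text
t: 17.73
tool_pos: [0.5271, -0.0646, 0.3432]
orientation: [-2.385, -2.043, -0.03]
force: [1.0, -0.9, 0.8]
opening: 0.0422
```

```bash
python3 st.py; python3 look.py w6; python3 -c "
import cv2;a=cv2.imread('pics/w6.png')[20:300,150:420];cv2.imwrite('pics/w6c.png',cv2.resize(a,None,fx=2.1,fy=2.1))"
```

```text
t 17.725 q6 -0.0727842630068777 q1 -0.22986565130357814 pos [ 0.5271 -0.0646  0.3432] untilt [-0.0131  0.0142  0.    ] jaw -8.9 F [ 1.  -0.9  0.8] T [-0.05  0.07  0.06] open 0.0422
17.725 [-0.22986565 -0.07278426] [ 0.52711136 -0.06457128  0.34322706] [-2.38548544 -2.04298021 -0.03029813]
504 [280. 260.] [[ 0.5153 -0.1157]
 [ 0.5153 -0.1156]] 0.2441 (np.float64(70.0), np.float64(0.7), 48)
535 [277. 206.] [[ 0.5211 -0.061 ]
 [ 0.5213 -0.0608]] 0.2442 (np.float64(-27.0), np.float64(5.5), 47)
576 [273. 147.] [[ 0.5269 -0.0064]
 [ 0.5269 -0.0063]] 0.2443 (np.float64(61.0), np.float64(5.3), 69)
677 [270.  80.] [[0.5332 0.0481]
 [0.5335 0.0476]] 0.2444 (np.float64(-11.0), np.float64(5.8), 55)
648 [266.  11.] [[0.5388 0.0997]
 [0.5391 0.1012]] 0.2441 (np.float64(64.0), np.float64(6.6), 26)
[[284.7313879  253.79188974]]
```

View pics/w6c.png

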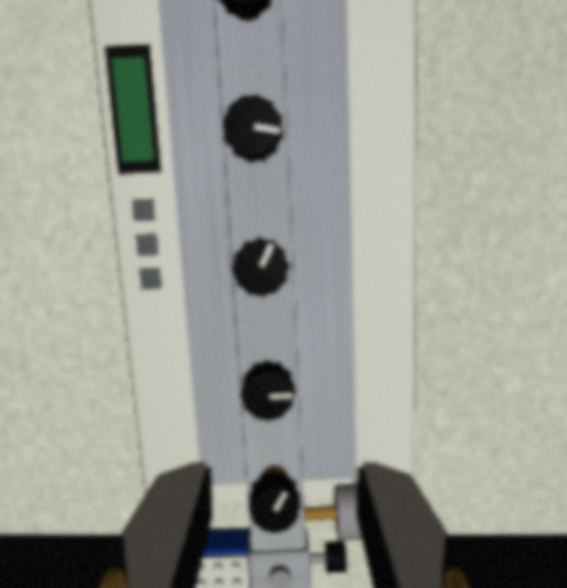

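Run:
```python
from h import *
# line direction relative to the row, by pixels alone (homography-free, via images at near-vertical view)
def ang(f,cs):
    im=cv2.imread(f"pics/{f}.png").max(2).astype(float); cs=np.array(cs,float); out=[]
    row=cs[-1]-cs[0]  # +y direction
    for c in cs:
        yy,xx=np.mgrid[0:420,0:560]; r=np.hypot(xx-c[0],yy-c[1]); w=np.clip(im-80,0,None)*(r<9.5)
        p=np.c_[xx[w>0],yy[w>0]]; ww=w[w>0]; m=np.average(p,axis=0,weights=ww)
        C=np.cov((p).T,aweights=ww); d=np.linalg.eigh(C)[1][:,1]; d*=np.sign(d@(m-c)) or 1
        a=np.degrees(np.arctan2(-d[1],d[0])-np.arctan2(-row[1],row[0]))+90
        out.append((round((a+180)%360-180),round(float(np.hypot(*(m-c))),1),len(ww)))
    return out
print("start v5 v4 v3", ang("w2",[(228,136),(267,196),(303,248)]))
print("start v5..v1", ang("w1",[(181,102),(213,147),(241,188),(268,227),(292,262)]))
print("mid  v5 v4 v3", ang("w4",[(237,172),(284,224)]))
print("now v5..v2", ang("w6",[(280,260),(277,206),(273,147),(270,80)]))
s=read_state();print(s["t"],s["tool_pos"])
```

```text
start v5 v4 v3 [(63, 6.4, 34), (27, 7.0, 26), (-27, 8.3, 11)]
start v5..v1 [(62, 5.5, 31), (32, 6.5, 26), (71, 6.6, 24), (-19, 6.4, 25), (106, 6.0, 25)]
mid  v5 v4 v3 [(65, 6.5, 33), (13, 7.6, 21)]
now v5..v2 [(56, 3.3, 36), (0, 5.9, 31), (61, 5.8, 35), (-13, 5.4, 40)]
17.775 [ 0.52713938 -0.06456668  0.3432489 ]
```

```bash
python3 -c "
from plant import *
print(close_job())"
```

```text
the job is handed in; nothing more can be done
None
```

I shut valve 4, the one above the empty well, and handed the job in at about 17.8 s of the 64 s; the hand-in gave no verdict. The bare needle and empty well showed in both the scene and side pictures.

I turned the knob clockwise in two grips, 4.83 rad and then about 2.1 rad. I stopped when the torque about the knob axis jumped from 0.06 to 0.28 N·m, which means the stop was reached. Then I let go and lifted clear.

**Valve 4:** its white line reads 0° from the shut direction. The roughly 6.9 rad turned fits a start opening of about 6.8 rad.

**Other valves:** the lines read within 6 to 10° of their start angles (v5 62→56°, v3 71→61°, v2 −19→−13°). That method is rough: valve 2, whose knob the arm never came near, shows 6° too, and one start picture gave a false reading for valve 3 (−27°), which I discounted because its centre lay by the finger. Valve 1 was cut off in the last picture, so I have no final reading for it.

**Vials and bench items:** I did not measure them again at the end. The arm stayed above them throughout and I saw no unexpected contact forces.

One move went wrong: the last joint ran into its range limit during the approach and the arm stopped short. I backed it off and remeasured before gripping.

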